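# Put the returned material samples back in their trays

## Robot

A 6-joint arm with a two-finger parallel gripper is mounted at the origin on the work surface. World frame = base frame: x ahead of the robot, y to its left, z up, the work surface at z = 0. Lengths are in mm, angles in rad, forces in N, time in s.
With the tool pointing down it reaches from about 350 to 975 mm from the base axis. Payload 7.1 kg.
Tool frame: the origin (TCP) lies at the very end of the fingers, on their centre line; the grasp point (between the pads) lies 19 mm behind it; z points along the fingers, y is the line along which they close (so a half turn about z gives the same grasp; the last joint's range is limited). The gripper opens to 88 mm and grips with 3 to 60 N. Pads are 20 mm wide; open, the fingers measure 115 mm over their backs; the gripper's body (75 mm by 178 mm) begins 61 mm behind the grasp point.
Start: joints at [-1.177, 0.423, 1.63, -0, 1.089, -0.019], TCP at [250.75, -572.476, 190.075] pointing down, gripper open.
Joint ranges: [-3, 3], [-0.9, 2.11], [0.09, 2.58], [-1.31, 4.45], [0.11, 2.69], [-2.54, 2.54]. Speed limits (rad/s): [2.39, 2.39, 3.01, 3.14, 3.14, 3.14].

## Interface

Orientations are given as a rotation vector (axis times angle).
In Python, from workcell import ctrl gives the robot as it stands. The module is installed in compiled form; this text tells all that it offers.
- The arm moves only by the shell command python3 -m inch 'ROWS'. ROWS is JSON, a list of rows, each a list of 7 numbers: the shift along the tool's x, y, z scaled (see below), then the turn, a rotation vector about the tool's x, y, z scaled (see below), then the closure, from -1 (fully open) to 1 (shut). In form: [[tx, ty, tz, wx, wy, wz, hand], ...]. A call has 1 to 10 rows; each row is the pose to reach, as a shift and turn from the pose commanded when the call began, along the tool's axes at that moment; what a row does not reach only later rows make up. The controller multiplies each number of a shift by 0.15 m and each number of a turn by pi/4 rad. A row lasts 1/8 s, in which the tool goes at most 62.5 mm and 10.7 degrees, less where a joint would pass 70% of its speed; a pose out of reach is approached as far as the arm can. A call with a number of a shift or a turn outside -1 to 1 is refused whole. A call with a gripper value outside its range is refused whole. The fingers move at their own pace and stop on an object; the grip force is fixed at half the most. Time passes only in rows, so rows that repeat a pose let the fingers close. It gives the time, the measured TCP pose, the force, the opening and the grip force at its end, in the units of the state.
- ctrl.get_obs(): the state, without advancing time (a new reading comes with each control period).
- ctrl.get_image(name): name is "side" or "top" or "wrist"; returns the picture (384x512x3 uint8, red, green, blue); there is no depth.
- ctrl.camera_params(name): a dict with "vfov" (degrees; the focal length in pixels is half the picture's height over the tangent of half this angle, whatever the lens; pixels are square), "cx", "cy" (the principal point, pixels), "eye" and "attitude" of the camera in the world; the wrist camera has in their place "tool_from_camera" (4x4, takes a point from camera to tool coordinates, whose origin is the TCP and whose axes are the flange's). Camera axes: x right, y up, looking along -z (the intrinsics and any distortion apply to the point x, -y, -z); pixel columns grow to the right and rows downward; lengths in mm; the calibration is good to about 2 mm. A picture is of the moment at which its call begins: read the wrist's pose just before it. camera_params takes no time and is no camera call.
- ctrl.close_job(): hands the job in; it is judged then, once.
The state is a dict: "t": time; "qpos": joint angles; "qvel": joint speeds; "joint_torque": joint torques, N m; "ee_pos": TCP position; "orientation": TCP orientation; "ft_force": force on the tool from outside, world axes, zero at the start; "moment": the same for the moment, N m; "width": finger opening in mm; "grasp_force": force on a finger pad.
Only numpy, scipy, OpenCV 4.12 (cv2) and the standard library are available. Lean on these libraries where they do the work, as an engineer would, in place of code of your own. Each camera call takes 0.05 s, during which the arm holds its last target. There are 200 camera calls.

## Task

The material samples that came back from a client lie on the desk in two piles. Take the piles apart and set every sample back in the white tray made to its own outline, lying flat on the tray's floor within the walls (the handrail piece standing on end in the round tray). Do not drop a sample or tip one over.

Things in the scene. Friction and masses are not known exactly. Their poses are not given: they have to be found in the camera images.
- flooring: Floorboard sample, a mid-brown wooden slab 150 (its x) by 66 (its y) by 20 mm (z, up) with a thin dark line along the middle; the bottom of one of the two piles. Origin at the centre of the underside. About 0.14 kg. Goes into tray_flooring, either way round.
- brick_slip: Brick slip, a red-brown brick slab 108 (its x) by 60 (its y) by 20 mm (z, up); the bottom of the other pile. Origin at the centre of the underside. About 0.26 kg. Goes into tray_brick, either way round.
- worktop: Square pale stone worktop sample, 50 by 50 (sides along its x and y) by 20 mm (z, up). It lies on the flooring or on the brick slip and carries the handrail piece. Origin at the centre of the underside. About 0.13 kg. Goes into tray_worktop, any of the four ways round.
- hex_tile: Hexagonal grey cement floor tile, 56 mm across flats (65 mm across corners), 20 mm thick (z, up). Two of its flat sides face along its +x and -x, the others every 60 degrees from there. It lies alone on whichever of flooring and brick slip does not carry the worktop. Origin at the centre of the underside. About 0.12 kg. Goes into tray_hex, any way round.
- handrail: Offcut of pale wooden handrail, a round bar 36 mm in diameter and 45 mm tall (z, up), standing on end on the worktop sample. Origin at the centre of its lower end. About 0.035 kg. Goes into tray_round, standing on end.
- tray_flooring: The longest white rectangular tray, fixed to the desk: inside 166 (its x) by 82 mm (its y). All five trays have a floor 4 mm thick, walls 4 mm thick and rims 10 mm above the desk, and leave 8 mm clear all round the sample; origin at the centre of the underside, z up.
- tray_brick: The shorter white rectangular tray, fixed: inside 124 (its x) by 76 mm (its y). Floor, walls, rim and origin as for tray_flooring.
- tray_worktop: The small square white tray, fixed: inside 66 by 66 mm, sides along its x and y. Floor, walls, rim and origin as for tray_flooring.
- tray_hex: The hexagonal white tray, fixed: inside 72 mm across flats, with two of its flat sides facing along its +x and -x. Floor, walls, rim and origin as for tray_flooring.
- tray_round: The round white tray, fixed: inside diameter 52 mm. Floor, walls, rim and origin as for tray_flooring.
Things that resemble listed ones, but are neither listed nor needed, are in the scene too. There is more than one size of the handrail; the job needs the smallest.

How it is judged:
By the outcome, as a careful person would: the job done as asked, in the order asked, and still so for the second after the job is handed in, with the robot touching nothing.
It also fails if it takes over 120 s, if anything falls off the work surface, if the arm or the gripper's body presses on something with over 40 N, if the wrist force passes 120 N, or if a joint passes its speed limit or range.

## Working session

There is one attempt and no reset: what is moved stays moved. The work goes in short steps, Python scripts to look and compute and a shell command to move; the robot and the scene stay as the last step left them, time stands still between calls to the robot, and variables do not carry over. Pictures are saved under pics/ and viewed, at most 14 in all, crops included, and the job is handed in when it is done.

```bash
mkdir -p pics; python3 - <<'E'
from workcell import ctrl
import cv2
for n in("top","side","wrist"):
    print(n,ctrl.camera_params(n))
    cv2.imwrite(f"pics/{n}0.png",ctrl.get_image(n)[:,:,::-1])
print(ctrl.get_obs())
E
```

```text
top {'vfov': 47.965336229245345, 'cx': 255.5547800942669, 'cy': 193.99612883824636, 'eye': array([ 395.21960619,   -4.5033852 , 1149.32883921]), 'attitude': array([ 0.10211223, -0.10706437, -1.58838552])}
side {'vfov': 47.63971363264338, 'cx': 259.29684606482607, 'cy': 189.12928534759803, 'eye': array([ -8.75570536, 645.0234761 , 739.0847487 ]), 'attitude': array([ 0.40568009, -1.08093139, -2.23807623])}
wrist {'vfov': 68.68706539496748, 'cx': 256.8657789744242, 'cy': 188.09861284135349, 'tool_from_camera': array([[ 7.20524978e-04,  9.67766580e-01,  2.51847825e-01,
         6.72139253e+01],
       [ 9.99999034e-01, -3.97885809e-04, -1.33200949e-03,
         2.44227730e-01],
       [-1.18886759e-03,  2.51848542e-01, -9.67765932e-01,
        -1.95696188e+02],
       [ 0.00000000e+00,  0.00000000e+00,  0.00000000e+00,
         1.00000000e+00]])}
{'t': 0.15, 'qpos': array([-1.17700430e+00,  4.23701053e-01,  1.63048855e+00,  5.52267725e-06,
        1.08857309e+00, -1.90169336e-02]), 'qvel': array([-0.00058846, -0.00193811, -0.00405746, -0.00062045,  0.00133752,
       -0.00080593]), 'joint_torque': array([ 8.88964132e-04, -5.44983816e+01, -2.73920059e+01,  6.44474267e-02,
        2.05129810e-02, -1.03094872e-04]), 'ee_pos': array([ 250.5806732 , -572.07132577,  189.46813477]), 'orientation': array([-3.07378432e+00, -6.43604654e-01,  3.34715100e-04]), 'ft_force': array([-0.31482061, -0.15527573,  0.20619084]), 'moment': array([-0.02955409,  0.02153164, -0.00892475]), 'grasp_force': 0.0, 'width': 87.81381258208158}
```

View pics/top0.png

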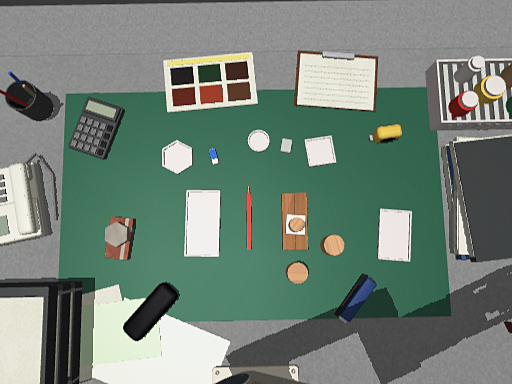

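View pics/side0.png

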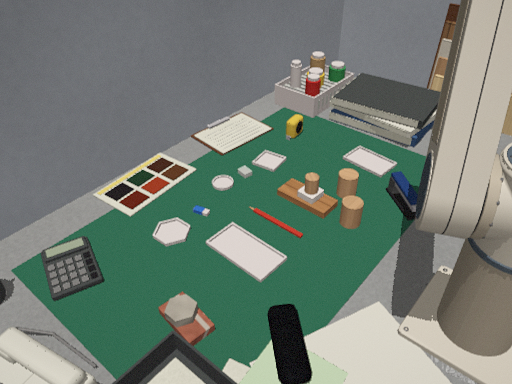

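The top view shows the hex tray at (177,157), round (258,141), square (320,151), flooring tray (202,223) and brick tray (395,235). The brick and hex pile is at (119,238), and the flooring, worktop and handrail pile is at (295,222). Larger decoy handrails stand at (333,244) and (297,272).

```bash
cat > h.py <<'E'
import numpy as np, cv2
from scipy.spatial.transform import Rotation as R
from workcell import ctrl
def cam(n,obs=None):
    p=ctrl.camera_params(n); f=192/np.tan(np.radians(p['vfov']/2))
    if n!='wrist': return p,f,np.array(p['eye']),R.from_rotvec(p['attitude']).as_matrix()
    T=np.eye(4);T[:3,:3]=R.from_rotvec(obs['orientation']).as_matrix();T[:3,3]=obs['ee_pos']
    T=T@p['tool_from_camera']; return p,f,T[:3,3],T[:3,:3]
def ray(c,px,z):
    p,f,e,A=c; px=np.atleast_2d(np.float64(px))
    d=np.c_[(px[:,0]-p['cx'])/f,-(px[:,1]-p['cy'])/f,-np.ones(len(px))]@A.T
    return e[:2]+d[:,:2]*((z-e[2])/d[:,2])[:,None]
def rect(P):
    (c,s,a)=cv2.minAreaRect(np.float32(P)); 
    if s[0]<s[1]: s=s[::-1];a+=90
    return np.round(c,1),np.round(s,1),round((a+90)%180-90,1)   # long side angle, deg from world x
def goto(x,y,z,yaw):
    """shift/turn in tool units; yaw = world angle (deg) of tool x"""
    o=ctrl.get_obs(); r=R.from_rotvec(o['orientation']); a=np.radians(yaw)
    t=R.from_matrix(np.array([[np.cos(a),np.sin(a),0],[np.sin(a),-np.cos(a),0],[0,0,-1]]))
    return np.round(r.inv().apply(np.array([x,y,z])-o['ee_pos'])/150,3),np.round((r.inv()*t).as_rotvec()/(np.pi/4),3)
E
cat > m.py <<'E'
from h import *
im=cv2.imread('pics/top0.png');c=cam('top')
hsv=cv2.cvtColor(im,cv2.COLOR_BGR2HSV)
H,S,V=[hsv[:,:,i].astype(int) for i in range(3)]
def show(name,m,z,box):
    k=np.zeros_like(m);x0,y0,x1,y1=box;k[y0:y1,x0:x1]=1
    m=(m&(k>0)).astype('uint8')
    cs,_=cv2.findContours(cv2.resize(m*255,None,fx=4,fy=4,interpolation=cv2.INTER_LINEAR)//128,0,1)
    q=max(cs,key=cv2.contourArea)[:,0,:]
    P=ray(c,(q+.5)/4-.5,z); print(name,*rect(P),'circ',np.round(cv2.minEnclosingCircle(np.float32(P))[0],1))
w=(V>150)&(S<60); g=(H>65)&(H<95)&(S>90)
for n,b in dict(hex=(155,132,202,180),round=(243,124,275,158),sq=(299,130,342,172),floor=(178,182,228,264),brick=(368,200,420,270)).items(): show('tray_'+n,w,10,b)
o=~g
show('flooring',o,20,(272,184,318,256)); show('brick',o,20,(95,208,146,266))
show('worktop',w,40,(280,205,312,243)); show('hex',(S<60)&~g,40,(95,208,146,266))
E
python3 m.py; python3 -c "
import cv2
i=cv2.imread('pics/top0.png');a=cv2.resize(i[190:280,90:170],None,fx=5,fy=5);b=cv2.resize(i[180:270,265:345],None,fx=5,fy=5)
cv2.imwrite('pics/c1.png',cv2.hconcat([a,b])[:,:800])"; python3 - <<'E'
from h import *
print(goto(250,-572,190,0))
E
```

```text
tray_hex [653.8 201.3] [92.9 80.3] -0.0 circ [653.6 201.1]
tray_round [693.5 -20.6] [60.4 58.9] -1.1 circ [694.3 -19.7]
tray_sq [ 662.7 -185.8] [77.7 77.4] 7.8 circ [ 662.8 -186.2]
tray_floor [473.9 133.5] [177.4  92.6] -2.0 circ [473.9 134.1]
tray_brick [ 432.7 -373.4] [136.2  86.5] -5.6 circ [ 433. -374.]
flooring [ 473.5 -109.7] [154.6  69.7] -0.4 circ [ 473.7 -109.8]
brick [439.1 351.3] [112.   77.1] -8.1 circ [438. 347.]
worktop [ 463.2 -109.7] [52.3 51.2] -5.3 circ [ 463.5 -110.3]
hex [435.6 335.6] [95.1 80.4] 29.2 circ [437.1 335.4]
(array([-0.003, -0.002, -0.004]), array([-0.001,  0.   ,  0.526]))
```

View pics/c1.png

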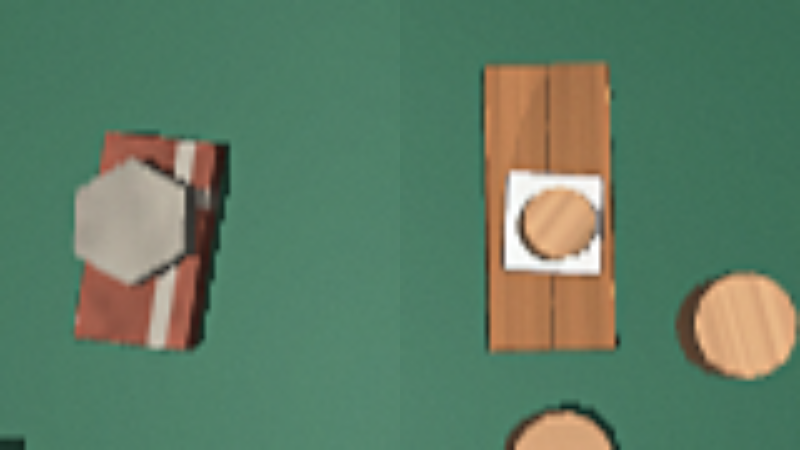

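```bash
python3 -m inch '[[0,0,0,0,0,0.2,-1],[0,0,0,0,0,0.4,-1],[0,0,0,0,0,0.526,-1],[0,0,0,0,0,0.526,-1]]'
python3 -m inch '[[0.34,-0.77,0,0,0,0,-1],[0.34,-0.77,0,0,0,0,-1],[0.34,-0.77,0,0,0,0,-1]]'
python3 -m inch '[[0.34,-0.77,0,0,0,0,-1],[0.34,-0.77,0,0,0,0,-1],[0.34,-0.77,0,0,0,0,-1]]'
python3 -m inch '[[0.34,-0.77,0,0,0,0,-1],[0.34,-0.77,0,0,0,0,-1],[0.34,-0.77,0,0,0,0,-1]]'
python3 -m inch '[[0.34,-0.77,0,0,0,0,-1],[0.34,-0.77,0,0,0,0,-1],[0.34,-0.77,0,0,0,0,-1],[0.34,-0.77,0,0,0,0,-1]]'
python3 - <<'E'
from h import *
o=ctrl.get_obs();im=ctrl.get_image('wrist');cv2.imwrite('pics/w1.png',im[:,:,::-1]);np.savez('pics/w1.npz',**{k:o[k] for k in('ee_pos','orientation')})
print(o['ee_pos'],o['orientation'])
E
```

```text
t: 0.65
ee_pos: [250.7, -572.3, 189.8]
orientation: [-3.141, -0.001, 0.0]
ft_force: [-0.5, 0.0, 0.7]
width: 88.0
grasp_force: 0.0
t: 1.02
ee_pos: [302.6, -453.4, 189.9]
orientation: [-3.14, -0.008, 0.001]
ft_force: [-0.4, -0.8, -0.4]
width: 88.0
grasp_force: 0.0
t: 1.4
ee_pos: [353.7, -339.2, 190.1]
orientation: [-3.141, -0.008, 0.0]
ft_force: [0.0, -0.3, -0.4]
width: 88.1
grasp_force: 0.0
t: 1.78
ee_pos: [405.2, -224.6, 190.3]
orientation: [3.141, 0.008, 0.001]
ft_force: [0.9, -0.1, 0.2]
width: 87.7
grasp_force: 0.0
t: 2.28
ee_pos: [455.1, -112.1, 190.0]
orientation: [3.141, -0.0, -0.0]
ft_force: [-0.8, -0.3, -0.2]
width: 87.4
grasp_force: 0.0
[ 455.06704403 -112.12063613  190.03103844] [ 3.14085531e+00 -1.17935994e-05 -1.09289653e-04]
```

View pics/w1.png

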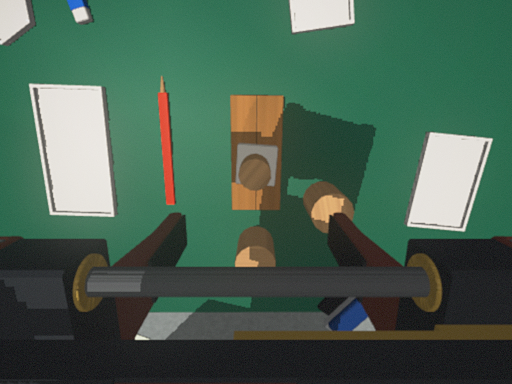

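```bash
python3 - <<'E'
from h import *
c=cam('top');print('rail',ray(c,[296.6,224.4],85),'decoys',ray(c,[[333.6,245],[297.5,272]],60))
o=np.load('pics/w1.npz');w=cam('wrist',o);im=cv2.imread('pics/w1.png')
print(ray(w,[[254,174]],85), ray(w,[[238,144],[277,145]],40), ray(w,[[231,96],[283,96],[280,210],[232,210]],20))
cv2.imwrite('pics/w1c.png',cv2.resize(im[80:280,190:370],None,fx=3,fy=3))
E
```

```text
rail [[ 459.74674397 -108.93443141]] decoys [[ 407.78527392 -202.47104934]
 [ 342.96121281 -109.73768014]]
[[ 460.27588441 -110.19882106]] [[ 488.32335598  -90.35114031]
 [ 487.13484885 -138.00753922]] [[ 545.38024561  -81.33954521]
 [ 545.43365667 -145.77724722]
 [ 396.43650663 -145.24951845]
 [ 396.43175742  -79.37086687]]
```

View pics/w1c.png

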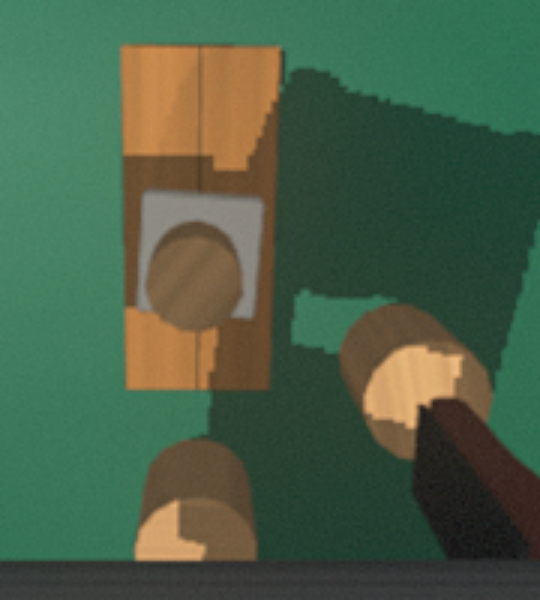

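```bash
python3 -m inch '[[0.03,-0.013,0.4,0,0,0,-1],[0.03,-0.013,0.6,0,0,0,-1],[0.03,-0.013,0.8,0,0,0,-1],[0.03,-0.013,0.92,0,0,0,-1],[0.03,-0.013,0.92,0,0,0,-1]]'
python3 -m inch '[[0,0,0,0,0,0,0.5],[0,0,0,0,0,0,0.5],[0,0,0,0,0,0,0.5],[0,0,0,0,0,0,0.5],[0,0,0,0,0,0,0.5]]'
```

```text
t: 2.95
ee_pos: [458.0, -110.2, 51.0]
orientation: [-3.141, 0.005, 0.004]
ft_force: [-0.2, 0.2, 0.8]
width: 87.7
grasp_force: 0.0
t: 3.58
ee_pos: [459.5, -108.5, 52.2]
orientation: [3.142, -0.0, 0.0]
ft_force: [-0.1, 0.2, 0.2]
width: 41.1
grasp_force: 0.0
```

```bash

python3 -m inch '[[0,0,0,0,0,0,1],[0,0,0,0,0,0,1],[0,0,0,0,0,0,1]]'
python3 -m inch '[[0,0,-0.1,0,0,0,1],[0,0,-0.4,0,0,0,1],[0,0,-0.67,0,0,0,1],[0,0,-0.67,0,0,0,1]]'
python3 -m inch '[[0.3,-0.1,0,0,0,0,1],[0.6,-0.2,0,0,0,0,1],[0.8,-0.3,0,0,0,0,1],[0.8,-0.3,0,0,0,0,1]]'
python3 -m inch '[[0.3,-0.1,0,0,0,0,1],[0.6,-0.2,0,0,0,0,1],[0.75,-0.3,0,0,0,0,1],[0.75,-0.3,0,0,0,0,1],[0.75,-0.3,0,0,0,0,1]]'
python3 - <<'E'
from h import *
o=ctrl.get_obs();im=ctrl.get_image('wrist');cv2.imwrite('pics/w2.png',im[:,:,::-1]);np.savez('pics/w2.npz',**{k:o[k] for k in('ee_pos','orientation')})
E
```

```text
t: 3.95
ee_pos: [462.7, -110.3, 54.5]
orientation: [3.139, 0.001, 0.01]
ft_force: [-1.8, -7.4, 31.5]
width: 12.1
grasp_force: 35.4
t: 4.45
ee_pos: [461.5, -109.0, 155.4]
orientation: [3.14, -0.0, 0.009]
ft_force: [0.4, 0.1, -0.4]
width: 0.4
grasp_force: 0.0
t: 4.95
ee_pos: [580.2, -62.6, 151.0]
orientation: [-3.141, -0.002, 0.002]
ft_force: [-1.5, -0.4, 0.1]
width: 0.3
grasp_force: 0.0
t: 5.58
ee_pos: [689.9, -19.3, 151.5]
orientation: [3.141, -0.001, -0.004]
ft_force: [0.5, 0.1, -0.1]
width: 0.5
grasp_force: 0.0
```

View pics/w2.png

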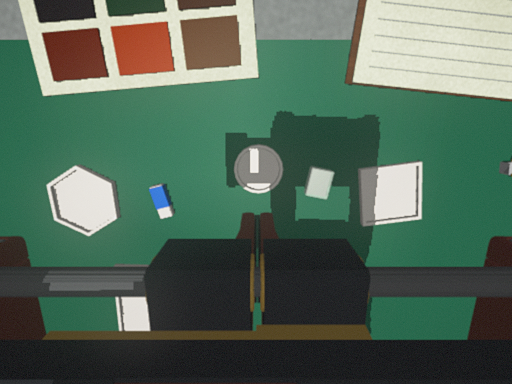

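The grip closed past the handrail without holding it. The wrist view shows empty fingers near (258,230) and the round tray at (258,168). I'll check the pile.

```bash
python3 - <<'E'
from h import *
a=ctrl.get_image('top')[:,:,::-1];b=ctrl.get_image('side')[:,:,::-1]
cv2.imwrite('pics/top1.png',a);cv2.imwrite('pics/side1.png',b)
cv2.imwrite('pics/c2.png',cv2.hconcat([cv2.resize(a[175:285,255:355],(400,440)),cv2.resize(b[140:250,260:360],(400,440))]))
E
```

```text
(no output)
```

View pics/c2.png

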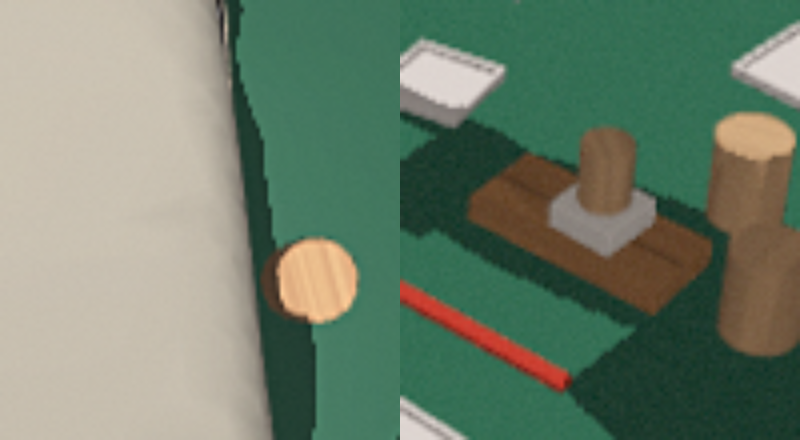

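```bash
python3 - <<'E'
from h import *
c=cam('side')
for z in (60,70,85): print(z,ray(c,[[312,177],[312,175.5]],z))
a=cv2.imread('pics/side0.png');b=cv2.imread('pics/side1.png')
cv2.imwrite('pics/c3.png',cv2.hconcat([cv2.resize(i[160:220,270:345],None,fx=5.3,fy=5.3,interpolation=cv2.INTER_CUBIC) for i in(a,b)]))
E
```

```text
60 [[ 477.2627779  -136.45994942]
 [ 481.01978303 -141.89347102]]
70 [[ 470.1058143  -124.95205697]
 [ 473.80749489 -130.30556615]]
85 [[ 459.37036889 -107.69021829]
 [ 462.98906267 -112.92370883]]
```

View pics/c3.png

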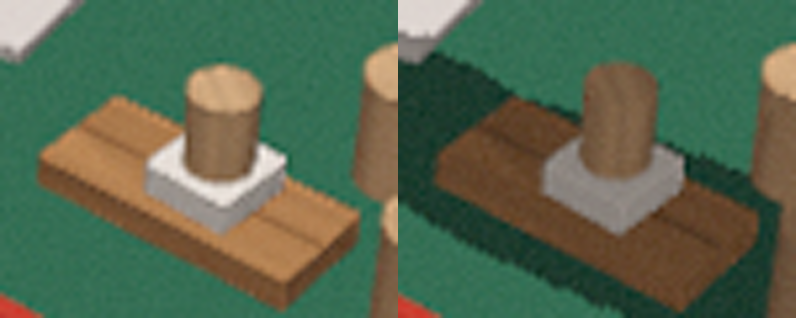

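```bash

python3 -m inch '[[-0.3,0.1,0,0,0,0,-1],[-0.6,0.2,0,0,0,0,-1],[-0.77,0.3,0,0,0,0,-1],[-0.77,0.3,0,0,0,0,-1]]'
python3 -m inch '[[-0.3,0.1,-0.1,0,0,0,-1],[-0.6,0.2,-0.2,0,0,0,-1],[-0.77,0.3,-0.25,0,0,0,-1],[-0.77,0.3,-0.25,0,0,0,-1],[-0.77,0.3,-0.25,0,0,0,-1],[-0.77,0.3,-0.25,0,0,0,-1]]'
python3 - <<'E'
from h import *
o=ctrl.get_obs();im=ctrl.get_image('wrist');cv2.imwrite('pics/w3.png',im[:,:,::-1]);print(o['ee_pos'],o['width'],goto(460,-110,52,0))
w=cam('wrist',o); np.savez('pics/w3.npz',**{k:o[k] for k in('ee_pos','orientation')})
cv2.imwrite('pics/w3c.png',cv2.resize(im[100:300,150:370,::-1],None,fx=2.5,fy=2.5))
E
```

```text
t: 6.22
ee_pos: [574.4, -64.7, 153.0]
orientation: [3.142, -0.004, -0.001]
ft_force: [-0.2, -0.2, -0.6]
width: 37.1
grasp_force: 0.0
t: 6.98
ee_pos: [462.0, -108.2, 189.8]
orientation: [-3.141, -0.001, -0.0]
ft_force: [0.1, 0.3, 0.4]
width: 87.8
grasp_force: 0.0
[ 461.99166525 -108.21840978  189.82468852] 87.76701734207055 (array([-0.012,  0.012,  0.918]), array([-0.   ,  0.   ,  0.001]))
```

View pics/w3c.png

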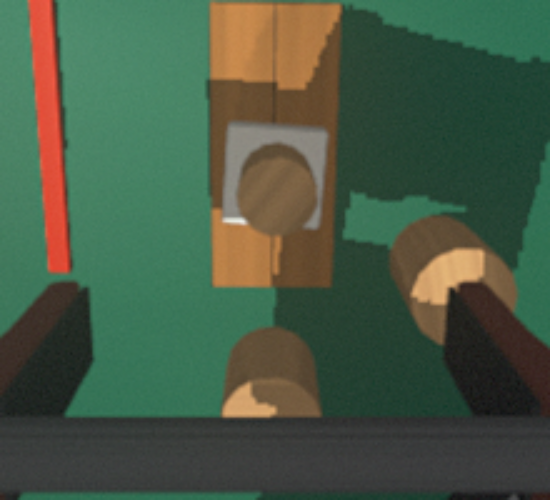

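The rail top is at about (261,177), within 4 mm of the tool line. I'll descend again and close in stages while watching the width.

```bash

python3 -m inch '[[0,0.02,0.4,0,0,0,-1],[0,0.02,0.6,0,0,0,-1],[0,0.02,0.8,0,0,0,-1],[0,0.02,0.9,0,0,0,-1],[0,0.02,0.9,0,0,0,-1],[0,0.02,0.9,0,0,0,-0.2],[0,0.02,0.9,0,0,0,-0.2],[0,0.02,0.9,0,0,0,-0.2],[0,0.02,0.9,0,0,0,-0.2]]'
python3 -m inch '[[0,0,0,0,0,0,0.1],[0,0,0,0,0,0,0.1]]'
python3 -m inch '[[0,0,0,0,0,0,0.3],[0,0,0,0,0,0,0.3]]'
python3 - <<'E'
from h import *
im=ctrl.get_image('wrist');s=ctrl.get_image('side')
cv2.imwrite('pics/w4.png',cv2.hconcat([cv2.resize(im[80:300,150:370,::-1],(400,400)),cv2.resize(s[140:240,260:360,::-1],(400,400))]))
E
```

```text
t: 8.15
ee_pos: [461.2, -111.7, 55.5]
orientation: [3.141, -0.001, 0.001]
ft_force: [0.8, -0.0, 0.0]
width: 53.9
grasp_force: 0.0
t: 8.4
ee_pos: [460.9, -111.6, 55.1]
orientation: [3.142, -0.001, 0.0]
ft_force: [-0.8, -1.1, -0.0]
width: 40.4
grasp_force: 0.0
t: 8.65
ee_pos: [460.9, -111.6, 55.0]
orientation: [-3.142, 0.0, 0.0]
ft_force: [0.7, 0.5, -0.0]
width: 30.6
grasp_force: 0.0
```

View pics/w4.png

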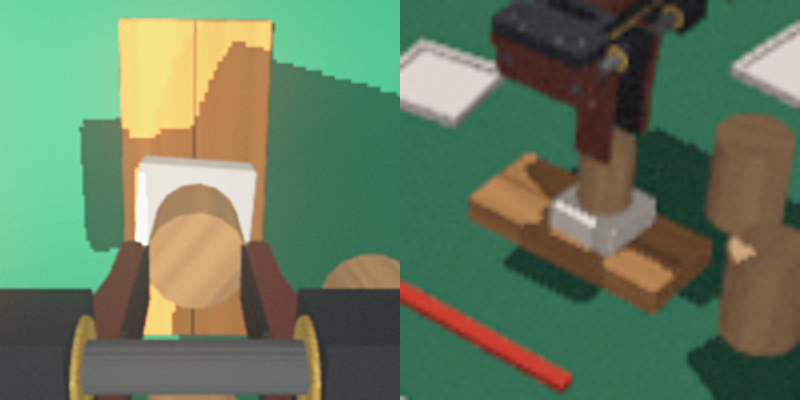

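```bash

python3 -m inch '[[0,0,0,0,0,0,0.4],[0,0,0,0,0,0,0.4]]' | tail -3
python3 -m inch '[[0,0,0,0,0,0,0.5],[0,0,0,0,0,0,0.5]]' | tail -3
python3 -m inch '[[0,0,0,0,0,0,0.6],[0,0,0,0,0,0,0.6]]' | tail -3
python3 - <<'E'
from h import *
im=ctrl.get_image('wrist');cv2.imwrite('pics/w5.png',im[:,:,::-1]);o=ctrl.get_obs();print(o['width'],o['grasp_force'],o['ft_force'],o['ee_pos'])
a=cv2.imread('pics/w4.png')
cv2.imwrite('pics/w5c.png',cv2.hconcat([a[:,:400],cv2.resize(im[80:300,150:370,::-1],(400,400))]))
E
```

```text
ft_force: [-0.1, -0.3, 0.2]
width: 26.1
grasp_force: 0.0
ft_force: [0.4, -0.4, 0.5]
width: 22.3
grasp_force: 0.0
ft_force: [-0.1, 0.8, -0.2]
width: 17.8
grasp_force: 0.0
17.937780033747465 0.0 [-0.57839904 -0.48632927  0.62156045] [ 460.93382161 -111.61424205   55.08364986]
```

View pics/w5c.png

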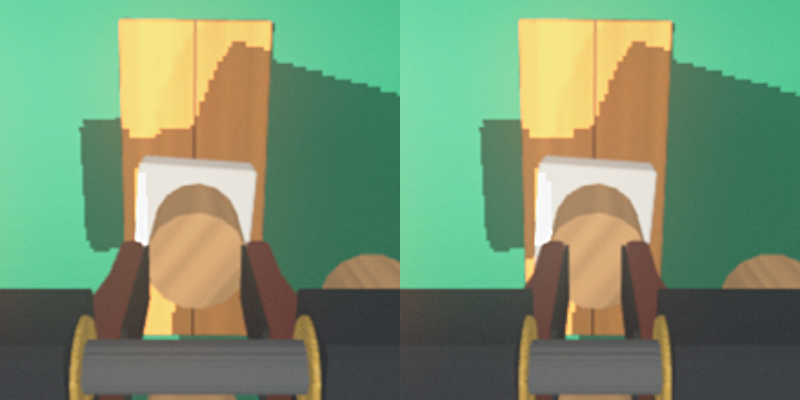

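```bash
python3 - <<'E'
from h import *
p,f,e,A=cam('side')
def pj(P):
    q=(np.float64(P)-e)@A; return np.round([p['cx']-f*q[0]/q[2],p['cy']+f*q[1]/q[2]],1)
for z in(55,70,85): print(z,'near',pj([461,-90,z]),'far',pj([461,-132,z]))
print('railtop',pj([461,-111,85]),'bottom',pj([461,-111,40]))
p,f,e,A=cam('wrist',ctrl.get_obs())
print('tip',pj([461,-111.6,55]),'railtop',pj([461,-111,85]))
E
```

```text
55 near [306.7 189.5] far [316.1 181.7]
70 near [307.  184.8] far [316.5 177.1]
85 near [307.4 180. ] far [316.9 172.4]
railtop [312.2 176.1] bottom [311.1 190.1]
tip [255.5 209.8] railtop [254.3 225.4]
```

The picture shows the fingers closing above the rail's top. Both the wrist and side views put the real fingertips about 30 mm above the reported TCP, so I'll treat tip z as TCP z + 30.

```bash

python3 -m inch '[[0,0,0,0,0,0,-0.6],[0,0,0,0,0,0,-0.6],[0,0,0,0,0,0,-0.6],[0,0,0,0,0,0,-0.6],[0,0,0,0,0,0,-0.6],[0,0,0.1,0,0,0,-0.6],[0,0,0.2,0,0,0,-0.6],[0,0,0.2,0,0,0,-0.6]]'
python3 -m inch '[[0,0,0,0,0,0,1],[0,0,0,0,0,0,1],[0,0,0,0,0,0,1],[0,0,0,0,0,0,1],[0,0,0,0,0,0,1],[0,0,0,0,0,0,1]]'
```

```text
t: 10.55
ee_pos: [459.5, -111.2, 23.4]
orientation: [-3.141, 0.001, 0.005]
ft_force: [0.2, -0.5, 0.1]
width: 70.2
grasp_force: 0.0
t: 11.3
ee_pos: [461.1, -111.6, 25.3]
orientation: [3.141, -0.0, 0.001]
ft_force: [-0.2, -0.3, 3.7]
width: 35.2
grasp_force: 30.0
```

```bash

python3 -m inch '[[0,0,-0.1,0,0,0,1],[0,0,-0.3,0,0,0,1],[0,0,-0.5,0,0,0,1],[0,0,-0.6,0,0,0,1],[0,0,-0.6,0,0,0,1]]'
python3 -m inch '[[0.25,-0.1,0,0,0,0,1],[0.5,-0.2,0,0,0,0,1],[0.8,-0.3,0,0,0,0,1],[0.8,-0.3,0,0,0,0,1]]'
python3 -m inch '[[0.25,-0.1,0,0,0,0,1],[0.5,-0.2,0,0,0,0,1],[0.75,-0.31,0,0,0,0,1],[0.75,-0.31,0,0,0,0,1],[0.75,-0.31,0,0,0,0,1],[0.75,-0.31,0,0,0,0,1]]'
python3 - <<'E'
from h import *
def seg(f,box,z):
    im=cv2.imread(f'pics/{f}.png');c=cam('wrist',np.load(f'pics/{f}.npz'))
    hsv=cv2.cvtColor(im,cv2.COLOR_BGR2HSV);m=((hsv[:,:,1]<70)&(hsv[:,:,2]>75)).astype('uint8')
    x0,y0,x1,y1=box;k=np.zeros_like(m);k[y0:y1,x0:x1]=m[y0:y1,x0:x1]
    q=max(cv2.findContours(k,0,1)[0],key=cv2.contourArea)[:,0,:];P=ray(c,q,z)
    return rect(P),np.round(cv2.minEnclosingCircle(np.float32(P))[0],1)
for n,f,b in [('round','w2',(228,138,290,200)),('hex','w2',(35,155,130,240)),('sq','w2',(345,150,435,235)),('floor','w1',(20,75,130,225)),('brick','w1',(395,120,505,240))]:
    print(n,seg(f,b,8))
print(goto(694,-20,-10,0))
E
```

```text
t: 11.92
ee_pos: [461.6, -111.8, 116.2]
orientation: [3.141, -0.0, 0.004]
ft_force: [-0.3, 0.1, -0.5]
width: 35.5
grasp_force: 30.0
t: 12.42
ee_pos: [583.0, -65.6, 113.7]
orientation: [-3.141, -0.002, -0.0]
ft_force: [-0.4, -0.8, -1.0]
width: 35.7
grasp_force: 30.0
t: 13.18
ee_pos: [691.8, -20.9, 114.6]
orientation: [3.142, -0.002, -0.003]
ft_force: [-0.0, 0.5, -0.7]
width: 35.8
grasp_force: 30.0
round ((array([692.6, -22.2]), array([61.3, 60.4]), 44.6), array([693. , -22.2]))
hex ((array([652.6, 198.4]), array([98.6, 82.8]), -58.5), array([652.3, 198.2]))
sq ((array([ 661.3, -187.7]), array([79.7, 78.6]), -82.3), array([ 661. , -187.9]))
floor ((array([471.9, 130.1]), array([177.3,  98.2]), -1.9), array([472., 132.]))
brick ((array([ 431.1, -375.3]), array([134.9,  91.7]), -5.5), array([ 430.9, -375.7]))
(array([ 0.017, -0.006,  0.83 ]), array([ 0.   ,  0.002, -0.001]))
```

```bash

python3 -m inch '[[0.008,0.002,0.3,0,0,0,1],[0.008,0.002,0.55,0,0,0,1],[0.008,0.002,0.7,0,0,0,1],[0.008,0.002,0.78,0,0,0,1],[0.008,0.002,0.81,0,0,0,1],[0.008,0.002,0.83,0,0,0,1],[0.008,0.002,0.83,0,0,0,1],[0.008,0.002,0.83,0,0,0,1]]'
python3 -m inch '[[0,0,0,0,0,0,-0.4],[0,0,0,0,0,0,-0.4],[0,0,0,0,0,0,-0.4],[0,0,0,0,0,0,-0.4]]'
python3 -m inch '[[0,0,-0.2,0,0,0,-0.4],[0,0,-0.5,0,0,0,-0.4],[0,0,-0.83,0,0,0,-0.4],[0,0,-0.83,0,0,0,-0.4]]'
python3 -m inch '[[-0.4,0.2,0,0,0,0,-1],[-0.8,0.3,0,0,0,0,-1],[-0.8,0.3,0,0,0,0,-1],[-0.8,0.3,0,0,0,0,-1]]'
python3 -m inch '[[-0.4,0.1,0,0,0,0,-1],[-0.73,0.3,0,0,0,0.1,-1],[-0.73,0.3,0,0,0,0.1,-1],[-0.73,0.3,0,0,0,0.1,-1],[-0.73,0.3,0,0,0,0.1,-1]]'
python3 - <<'E'
from h import *
o=ctrl.get_obs();im=ctrl.get_image('wrist');cv2.imwrite('pics/w6.png',im[:,:,::-1]);np.savez('pics/w6.npz',**{k:o[k] for k in('ee_pos','orientation')});s=ctrl.get_image('side')
cv2.imwrite('pics/w6c.png',cv2.hconcat([cv2.resize(im[60:260,170:370,::-1],(400,400)),cv2.resize(s[130:230,180:280,::-1],(400,400))]))
E
```

```text
t: 14.18
ee_pos: [695.1, -20.5, -8.6]
orientation: [3.142, -0.0, 0.002]
ft_force: [0.5, -0.5, -0.1]
width: 35.7
grasp_force: 30.0
t: 14.68
ee_pos: [694.6, -20.5, -9.4]
orientation: [-3.142, 0.001, 0.0]
ft_force: [0.4, 0.3, -0.2]
width: 61.3
grasp_force: 0.0
t: 15.18
ee_pos: [697.9, -20.6, 120.0]
orientation: [3.141, -0.001, 0.013]
ft_force: [-0.1, -0.3, 0.2]
width: 61.4
grasp_force: 0.0
t: 15.68
ee_pos: [574.9, -65.5, 114.9]
orientation: [-3.142, 0.001, -0.001]
ft_force: [0.8, -1.0, 0.0]
width: 87.2
grasp_force: 0.0
t: 16.3
ee_pos: [467.1, -110.2, 115.2]
orientation: [3.139, -0.122, 0.002]
ft_force: [-0.1, 0.7, 0.3]
width: 88.1
grasp_force: 0.0
```

View pics/w6c.png

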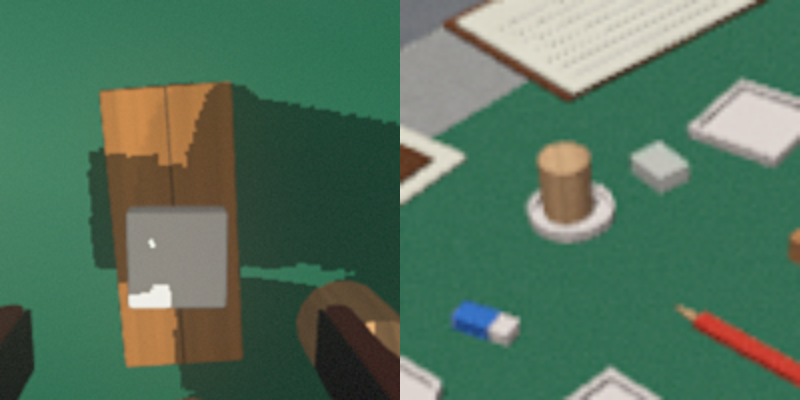

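The handrail stands in the round tray, at crop (567,190). The worktop's top face is centred at about full pixel (258.5,190) and lies square to the tool.

```bash
python3 - <<'E'
from h import *
w=cam('wrist',np.load('pics/w6.npz'))
q=np.array([[127,212],[227,212],[226,308],[128,308]])/2+[170,60]
f=np.array([[100,92],[232,83],[242,358],[126,367]])/2+[170,60]
a=rect(ray(w,q,40));b=rect(ray(w,f,20));print(a,b); o=ctrl.get_obs();print(o['ee_pos'])
print(goto(*a[0],-1,-5.3))
E
```

```text
(array([ 461.7, -112.6]), array([50. , 49.6]), 85.6) (array([ 471.1, -112.7]), array([149.1,  65.7]), -0.7)
[ 466.38891287 -110.03881583  115.01490622]
(array([-0.03 ,  0.019,  0.773]), array([ 0.   , -0.001,  0.019]))
```

```bash

python3 -m inch '[[-0.03,0.017,0.35,0,0,0,-1],[-0.03,0.017,0.6,0,0,0,-1],[-0.03,0.017,0.75,0,0,0,-1],[-0.03,0.017,0.775,0,0,0,-1],[-0.03,0.017,0.775,0,0,0,-1]]'
python3 -m inch '[[0,0,0,0,0,0,1],[0,0,0,0,0,0,1],[0,0,0,0,0,0,1],[0,0,0,0,0,0,1],[0,0,0,0,0,0,1],[0,0,0,0,0,0,1]]'
python3 -m inch '[[0,0,-0.1,0,0,0,1],[0,0,-0.3,0,0,0,1],[0,0,-0.5,0,0,0,1],[0,0,-0.7,0,0,0,1],[0,0,-0.7,0,0,0,1],[0,0,-0.7,0,0,0,1]]'
python3 - <<'E'
from h import *
print(goto(661.5,-187,-17,7.8))
E
```

```text
t: 17.02
ee_pos: [461.0, -112.5, -0.9]
orientation: [3.139, -0.123, 0.0]
ft_force: [-1.0, 0.1, 0.3]
width: 88.1
grasp_force: 0.0
t: 17.77
ee_pos: [460.6, -112.6, -0.9]
orientation: [3.139, -0.124, 0.001]
ft_force: [-0.2, 1.3, 4.5]
width: 49.6
grasp_force: 30.0
t: 18.52
ee_pos: [459.9, -112.5, 103.5]
orientation: [-3.139, 0.124, 0.001]
ft_force: [0.1, -0.9, -1.5]
width: 50.0
grasp_force: 30.0
(array([1.38 , 0.39 , 0.803]), array([-0.   ,  0.001, -0.274]))
```

```bash

python3 -m inch '[[0.25,0.07,0,0,0,0,1],[0.5,0.14,0,0,0,0,1],[0.69,0.195,0,0,0,0,1],[0.69,0.195,0,0,0,0,1]]'
python3 -m inch '[[0.25,0.07,0,0,0,0,1],[0.5,0.14,0,0,0,-0.1,1],[0.69,0.195,0,0,0,-0.2,1],[0.69,0.195,0,0,0,-0.274,1],[0.69,0.195,0,0,0,-0.274,1],[0.69,0.195,0,0,0,-0.274,1],[0.69,0.195,0,0,0,-0.274,1]]'
python3 - <<'E'
from h import *
print(goto(661.5,-187,-16.5,7.8))
E
```

```text
t: 19.02
ee_pos: [562.0, -150.3, 102.1]
orientation: [-3.139, 0.124, 0.002]
ft_force: [0.1, 0.5, -1.5]
width: 49.5
grasp_force: 30.0
t: 19.9
ee_pos: [661.5, -186.9, 103.6]
orientation: [-3.134, -0.213, 0.001]
ft_force: [0.3, 1.3, -1.1]
width: 50.0
grasp_force: 30.0
(array([0.   , 0.001, 0.801]), array([-0.   ,  0.001, -0.   ]))
```

```bash

python3 -m inch '[[0,0,0.3,0,0,0,1],[0,0,0.55,0,0,0,1],[0,0,0.7,0,0,0,1],[0,0,0.76,0,0,0,1],[0,0,0.8,0,0,0,1],[0,0,0.8,0,0,0,1],[0,0,0.8,0,0,0,1]]'
python3 -m inch '[[0,0,0,0,0,0,-0.6],[0,0,0,0,0,0,-0.6],[0,0,0,0,0,0,-0.6]]'
python3 -m inch '[[0,0,-0.2,0,0,0,-0.6],[0,0,-0.5,0,0,0,-0.6],[0,0,-0.85,0,0,0,-0.6],[0,0,-0.85,0,0,0.174,-0.6],[0,0,-0.85,0,0,0.174,-0.6]]'
python3 -m inch '[[-0.35,-0.87,0,0,0,0,-1],[-0.35,-0.87,0,0,0,0,-1],[-0.35,-0.87,0,0,0,0,-1]]'
python3 -m inch '[[-0.35,-0.87,0,0,0,0,-1],[-0.35,-0.87,0,0,0,0,-1],[-0.35,-0.87,0,0,0,0,-1]]'
python3 -m inch '[[-0.35,-0.87,0,0,0,0,-1],[-0.35,-0.87,0,0,0,0,-1],[-0.35,-0.87,0,0,0,0,-1]]'
python3 -m inch '[[-0.35,-0.87,0,0,0,0,-1],[-0.35,-0.87,0,0,0,0,-1],[-0.35,-0.87,0,0,0,0,-1],[-0.35,-0.87,0,0,0,0,-1],[-0.35,-0.87,0,0,0,0,-1]]'
python3 - <<'E'
from h import *
o=ctrl.get_obs();im=ctrl.get_image('wrist');cv2.imwrite('pics/w7.png',im[:,:,::-1]);np.savez('pics/w7.npz',**{k:o[k] for k in('ee_pos','orientation')});s=ctrl.get_image('side')
cv2.imwrite('pics/w7c.png',cv2.hconcat([cv2.resize(im[40:280,140:380,::-1],(480,480)),cv2.resize(s[130:210,230:283,::-1],(318,480))]))
E
```

```text
t: 20.78
ee_pos: [662.9, -187.5, -15.1]
orientation: [3.134, 0.214, 0.003]
ft_force: [-0.1, -0.5, -1.1]
width: 49.4
grasp_force: 30.0
t: 21.15
ee_pos: [662.4, -187.3, -15.8]
orientation: [3.134, 0.214, 0.001]
ft_force: [0.2, 0.5, -0.1]
width: 70.0
grasp_force: 0.0
t: 21.78
ee_pos: [662.3, -187.3, 112.1]
orientation: [3.141, 0.001, 0.002]
ft_force: [-0.2, -0.0, -0.7]
width: 70.1
grasp_force: 0.0
t: 22.15
ee_pos: [607.2, -53.9, 110.1]
orientation: [-3.141, -0.008, 0.006]
ft_force: [-0.5, -0.5, 0.9]
width: 87.3
grasp_force: 0.0
t: 22.52
ee_pos: [555.8, 75.8, 110.7]
orientation: [3.141, 0.007, -0.003]
ft_force: [0.5, 0.3, 0.3]
width: 87.5
grasp_force: 0.0
t: 22.9
ee_pos: [504.4, 206.0, 111.1]
orientation: [3.141, 0.006, -0.0]
ft_force: [0.7, 0.3, -1.1]
width: 87.9
grasp_force: 0.0
t: 23.52
ee_pos: [453.2, 333.1, 111.1]
orientation: [3.141, -0.003, -0.0]
ft_force: [-0.2, -0.2, -0.4]
width: 87.9
grasp_force: 0.0
```

View pics/w7c.png

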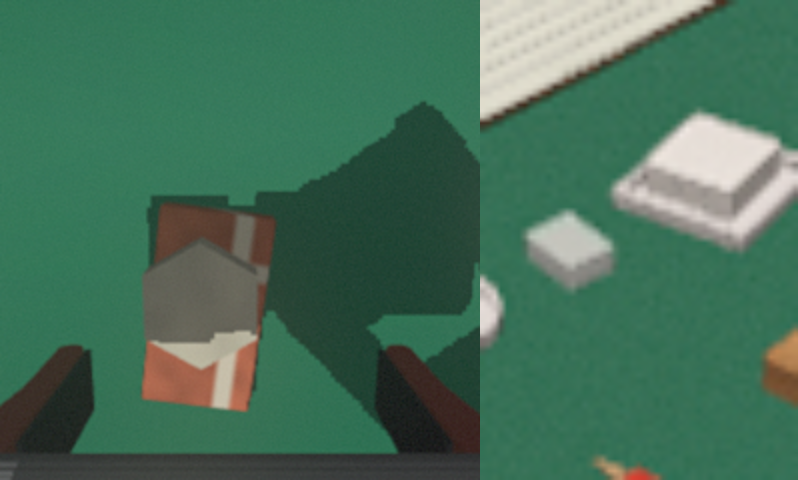

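The worktop sits in its tray, crop (710,150). The hex top face spans crop columns 144–258 and rows 244–370, with its flats facing sideways. The brick corners are visible below it.

```bash
python3 - <<'E'
from h import *
w=cam('wrist',np.load('pics/w7.npz'))
V=np.array([[202,245],[258,275],[259,333],[200,370],[146,342],[144,276]])/2+[140,40]
P=ray(w,V,40);print(np.round(P,1),P.mean(0),(P[0]+P[3])/2)
print(rect(ray(w,np.array([[160,205],[275,220],[248,411],[143,399]])/2+[140,40],20)))
x,y=P.mean(0);print(goto(x,y,-1.5,0))
E
```

```text
[[476.7 347.2]
 [461.9 320.2]
 [432.3 319.4]
 [412.6 349.2]
 [427.7 376. ]
 [461.5 375.6]] [445.45899329 347.9144489 ] [444.651615   348.16800729]
(array([436.9, 346.6]), array([107.3,  58.8]), -7.1)
(array([-0.051, -0.098,  0.751]), array([ 0.001,  0.   , -0.003]))
```

```bash

python3 -m inch '[[-0.05,-0.1,0.3,0,0,0,-1],[-0.05,-0.1,0.55,0,0,0,-1],[-0.05,-0.1,0.7,0,0,0,-1],[-0.05,-0.1,0.75,0,0,0,-1],[-0.05,-0.1,0.75,0,0,0,-1]]'
python3 -m inch '[[0,0,0,0,0,0,1],[0,0,0,0,0,0,1],[0,0,0,0,0,0,1],[0,0,0,0,0,0,1],[0,0,0,0,0,0,1],[0,0,0,0,0,0,1]]'
python3 -m inch '[[0,0,-0.1,0,0,0,1],[0,0,-0.3,0,0,0,1],[0,0,-0.5,0,0,0,1],[0,0,-0.7,0,0,0,1],[0,0,-0.7,0,0,0,1],[0,0,-0.7,0,0,0,1]]'
python3 -m inch '[[0.25,0.18,0,0,0,0,1],[0.5,0.35,0,0,0,0,1],[0.69,0.5,0,0,0,0,1],[0.69,0.5,0,0,0,0,1]]'
python3 -m inch '[[0.25,0.18,0,0,0,0,1],[0.5,0.35,0,0,0,0,1],[0.69,0.49,0,0,0,0,1],[0.69,0.49,0,0,0,0,1],[0.69,0.49,0,0,0,0,1],[0.69,0.49,0,0,0,0,1]]'
python3 - <<'E'
from h import *
print(goto(653,199.5,-16.5,1))
E
```

```text
t: 24.25
ee_pos: [445.2, 349.3, -1.1]
orientation: [3.141, -0.002, -0.0]
ft_force: [-0.3, -0.1, 0.2]
width: 87.7
grasp_force: 0.0
t: 25.0
ee_pos: [445.0, 350.0, -0.7]
orientation: [-3.141, 0.0, -0.001]
ft_force: [-1.3, -1.3, 6.5]
width: 55.7
grasp_force: 30.0
t: 25.75
ee_pos: [444.3, 349.5, 103.3]
orientation: [3.141, -0.001, -0.001]
ft_force: [0.0, -0.2, -1.1]
width: 55.4
grasp_force: 30.0
t: 26.25
ee_pos: [549.1, 272.9, 102.0]
orientation: [3.141, -0.005, -0.003]
ft_force: [-0.1, 0.6, -0.7]
width: 55.8
grasp_force: 30.0
t: 27.0
ee_pos: [650.3, 202.3, 103.3]
orientation: [3.141, 0.002, -0.002]
ft_force: [-0.5, -0.2, -1.3]
width: 55.9
grasp_force: 30.0
(array([0.019, 0.018, 0.799]), array([ 0.   ,  0.002, -0.021]))
```

```bash

python3 -m inch '[[0.019,0.018,0.3,0,0,0,1],[0.019,0.018,0.55,0,0,0,1],[0.019,0.018,0.7,0,0,0,1],[0.019,0.018,0.76,0,0,0,1],[0.019,0.018,0.8,0,0,0,1],[0.019,0.018,0.8,0,0,0,1],[0.019,0.018,0.8,0,0,0,1]]'
python3 -m inch '[[0,0,0,0,0,0,-0.7],[0,0,0,0,0,0,-0.7],[0,0,0,0,0,0,-0.7]]'
python3 -m inch '[[0,0,-0.2,0,0,0,-0.7],[0,0,-0.5,0,0,0,-0.7],[0,0,-0.83,0,0,0,-0.7],[0,0,-0.83,0,0,0,-0.7]]'
python3 -m inch '[[-0.35,-0.25,0,0,0,0,-1],[-0.72,-0.49,0,0,0,0,-1],[-0.72,-0.49,0,0,0,0,-1],[-0.72,-0.49,0,0,0,0,-1]]'
python3 -m inch '[[-0.35,-0.25,0,0,0,0,-1],[-0.72,-0.49,0,0,0,0.08,-1],[-0.72,-0.49,0,0,0,0.167,-1],[-0.72,-0.49,0,0,0,0.167,-1],[-0.72,-0.49,0,0,0,0.167,-1],[-0.72,-0.49,0,0,0,0.167,-1]]'
cat > look.py <<'E'
import sys
from h import *
n=sys.argv[1];lo,hi=int(sys.argv[2]),int(sys.argv[3])
o=ctrl.get_obs();im=np.ascontiguousarray(ctrl.get_image('wrist')[:,:,::-1]);cv2.imwrite(f'pics/{n}.png',im);w=cam('wrist',o)
hsv=cv2.cvtColor(im,cv2.COLOR_BGR2HSV);m=((hsv[:,:,0]<20)|(hsv[:,:,0]>170)).astype('uint8')
k=np.zeros_like(m);k[60:245,lo:hi]=m[60:245,lo:hi]
k=cv2.morphologyEx(k,cv2.MORPH_CLOSE,np.ones((17,17)))
k=cv2.morphologyEx(k,cv2.MORPH_OPEN,np.ones((9,9)))
q=max(cv2.findContours(k,0,1)[0],key=cv2.contourArea)[:,0,:]
print(o['ee_pos'],cv2.boundingRect(q),rect(ray(w,q,20)))
E
python3 look.py w8 170 340
```

```text
t: 27.88
ee_pos: [655.4, 198.8, -15.1]
orientation: [-3.141, 0.001, -0.003]
ft_force: [-0.3, -0.2, -1.9]
width: 55.8
grasp_force: 30.0
t: 28.25
ee_pos: [654.9, 198.6, -15.9]
orientation: [-3.141, 0.001, -0.001]
ft_force: [0.2, -0.4, -0.2]
width: 74.6
grasp_force: 0.0
t: 28.75
ee_pos: [657.8, 199.5, 113.2]
orientation: [-3.139, 0.0, -0.013]
ft_force: [0.5, -0.5, -0.6]
width: 74.4
grasp_force: 0.0
t: 29.25
ee_pos: [546.5, 272.3, 107.9]
orientation: [3.141, 0.001, -0.0]
ft_force: [0.9, 0.6, 1.4]
width: 88.1
grasp_force: 0.0
t: 30.0
ee_pos: [439.8, 345.1, 108.2]
orientation: [-3.135, 0.208, -0.0]
ft_force: [-0.3, -0.0, 0.1]
width: 87.7
grasp_force: 0.0
[439.76124023 345.05740266 108.18010104] (225, 132, 59, 101) (array([437.9, 346.9]), array([106.9,  59.9]), -7.5)
```

```bash

python3 -m inch '[[-0.013,-0.013,0.3,0,0,0,-1],[-0.013,-0.013,0.6,0,0,0,-1],[-0.013,-0.013,0.78,0,0,0,-1],[-0.013,-0.013,0.86,0,0,0,-1],[-0.013,-0.013,0.86,0,0,0,-1]]'
python3 -m inch '[[0,0,0,0,0,0,1],[0,0,0,0,0,0,1],[0,0,0,0,0,0,1],[0,0,0,0,0,0,1],[0,0,0,0,0,0,1]]'
python3 -m inch '[[0,0,-0.1,0,0,0,1],[0,0,-0.3,0,0,0,1],[0,0,-0.5,0,0,0,1],[0,0,-0.7,0,0,0,1],[0,0,-0.8,0,0,0,1],[0,0,-0.8,0,0,0,1]]'
python3 -m inch '[[0.03,0.25,0,0,0,0,1],[0.08,0.6,0,0,0,0,1],[0.118,0.954,0,0,0,0,1],[0.118,0.954,0,0,0,0,1]]'
```

```text
t: 30.68
ee_pos: [437.1, 347.5, -21.0]
orientation: [3.134, -0.207, -0.001]
ft_force: [0.9, 0.2, -0.0]
width: 88.0
grasp_force: 0.0
t: 31.3
ee_pos: [437.4, 348.2, -19.9]
orientation: [-3.134, 0.206, -0.001]
ft_force: [-0.4, -1.1, 6.6]
width: 59.4
grasp_force: 30.0
t: 32.05
ee_pos: [437.4, 348.2, 100.3]
orientation: [-3.133, 0.206, -0.002]
ft_force: [-0.6, 0.2, -3.3]
width: 59.7
grasp_force: 30.0
t: 32.55
ee_pos: [433.8, 200.2, 97.9]
orientation: [3.132, -0.212, -0.006]
ft_force: [0.5, 0.5, -2.2]
width: 59.5
grasp_force: 30.0
```

```bash

python3 -m inch '[[0.05,0.4,0,0,0,0,1],[0.118,0.954,0,0,0,0,1],[0.118,0.954,0,0,0,0,1],[0.118,0.954,0,0,0,0,1]]'
python3 -m inch '[[0.05,0.4,0,0,0,0,1],[0.118,0.954,0,0,0,0,1],[0.118,0.954,0,0,0,0,1],[0.118,0.954,0,0,0,0,1]]'
python3 -m inch '[[0.05,0.4,0,0,0,0,1],[0.118,0.954,0,0,0,0,1],[0.118,0.954,0,0,0,0,1],[0.118,0.954,0,0,0,0,1]]'
python3 -m inch '[[0.05,0.4,0,0,0,0,1],[0.118,0.954,0,0,0,0,1],[0.118,0.954,0,0,0,-0.045,1],[0.118,0.954,0,0,0,-0.045,1],[0.118,0.954,0,0,0,-0.045,1]]'
python3 - <<'E'
from h import *
print(goto(432,-374.5,-16,-5.5))
E
```

```text
t: 33.05
ee_pos: [434.3, 58.8, 98.7]
orientation: [3.134, -0.21, -0.002]
ft_force: [0.5, 0.3, -2.3]
width: 59.7
grasp_force: 30.0
t: 33.55
ee_pos: [433.9, -84.8, 99.0]
orientation: [-3.134, 0.209, 0.0]
ft_force: [0.3, 0.4, -2.7]
width: 60.0
grasp_force: 30.0
t: 34.05
ee_pos: [432.9, -228.5, 98.9]
orientation: [-3.134, 0.207, 0.0]
ft_force: [-0.5, 1.2, -3.5]
width: 59.5
grasp_force: 30.0
t: 34.67
ee_pos: [431.2, -370.5, 98.8]
orientation: [-3.137, 0.149, 0.002]
ft_force: [0.3, 0.4, -2.8]
width: 59.8
grasp_force: 30.0
(array([0.009, 0.027, 0.765]), array([-0.002,  0.002,  0.001]))
```

```bash

python3 -m inch '[[0.009,0.027,0.3,0,0,0,1],[0.009,0.027,0.5,0,0,0,1],[0.009,0.027,0.65,0,0,0,1],[0.009,0.027,0.72,0,0,0,1],[0.009,0.027,0.765,0,0,0,1],[0.009,0.027,0.765,0,0,0,1],[0.009,0.027,0.765,0,0,0,1]]'
python3 -m inch '[[0,0,0,0,0,0,-0.8],[0,0,0,0,0,0,-0.8],[0,0,0,0,0,0,-0.8]]'
python3 -m inch '[[0,0,-0.2,0,0,0,-0.8],[0,0,-0.5,0,0,0,-0.8],[0,0,-0.83,0,0,0,-0.8],[0,0,-0.83,0,0,-0.11,-0.8],[0,0,-0.83,0,0,-0.11,-0.8]]'
python3 -m inch '[[0.18,-0.4,0,0,0,0,-1],[0.18,-0.87,0,0,0,0,-1],[0.18,-0.87,0,0,0,0,-1],[0.18,-0.87,0,0,0,0,-1]]'
python3 -m inch '[[0.18,-0.4,0,0,0,0,-1],[0.18,-0.87,0,0,0,0,-1],[0.18,-0.87,0,0,0,0,-1],[0.18,-0.87,0,0,0,0,-1],[0.18,-0.87,0,0,0,0,-1]]'
python3 look.py w9 190 325
```

```text
t: 35.55
ee_pos: [432.3, -377.5, -14.7]
orientation: [3.137, -0.151, 0.001]
ft_force: [-0.1, 0.4, -2.9]
width: 59.9
grasp_force: 30.0
t: 35.92
ee_pos: [432.0, -377.5, -15.1]
orientation: [3.138, -0.151, 0.001]
ft_force: [-1.1, -0.7, 1.1]
width: 78.9
grasp_force: 0.0
t: 36.55
ee_pos: [432.0, -377.4, 109.8]
orientation: [3.141, -0.016, 0.001]
ft_force: [0.2, 0.2, -0.8]
width: 78.8
grasp_force: 0.0
t: 37.05
ee_pos: [460.1, -246.5, 108.7]
orientation: [-3.141, 0.014, 0.001]
ft_force: [0.7, -0.3, 0.4]
width: 87.7
grasp_force: 0.0
t: 37.67
ee_pos: [488.8, -118.5, 109.1]
orientation: [3.141, -0.018, 0.001]
ft_force: [0.3, -0.5, 0.9]
width: 87.5
grasp_force: 0.0
[ 488.77965493 -118.46519725  109.08007451] (217, 125, 66, 120) (array([ 482.7, -112.2]), array([128.3,  65.8]), -0.6)
```

```bash

python3 -m inch '[[-0.015,-0.042,0.3,0,0,0,-1],[-0.015,-0.042,0.6,0,0,0,-1],[-0.015,-0.042,0.78,0,0,0,-1],[-0.015,-0.042,0.867,0,0,0,-1],[-0.015,-0.042,0.867,0,0,0,-1]]'
python3 -m inch '[[0,0,0,0,0,0,1],[0,0,0,0,0,0,1],[0,0,0,0,0,0,1],[0,0,0,0,0,0,1],[0,0,0,0,0,0,1]]'
python3 -m inch '[[0,0,-0.1,0,0,0,1],[0,0,-0.3,0,0,0,1],[0,0,-0.5,0,0,0,1],[0,0,-0.7,0,0,0,1],[0,0,-0.8,0,0,0,1],[0,0,-0.8,0,0,0,1]]'
python3 -m inch '[[0,-0.3,0,0,0,0,1],[0,-0.6,0,0,0,0,1],[0,-0.81,0,0,0,0,1],[0,-0.81,0,0,0,0,1]]'
python3 -m inch '[[0,-0.3,0,0,0,0,1],[0,-0.6,0,0,0,0.031,1],[0,-0.81,0,0,0,0.031,1],[0,-0.81,0,0,0,0.031,1],[0,-0.81,0,0,0,0.031,1],[0,-0.81,0,0,0,0.031,1]]'
python3 - <<'E'
from h import *
print(ctrl.get_obs()['ee_pos'],goto(487.5,131.5,-16.5,-2))
o=ctrl.get_obs();im=np.ascontiguousarray(ctrl.get_image('wrist')[:,:,::-1]);cv2.imwrite('pics/w10.png',im);np.savez('pics/w10.npz',**{k:o[k] for k in('ee_pos','orientation')})
E
```

```text
t: 38.35
ee_pos: [486.0, -111.1, -21.4]
orientation: [-3.141, 0.017, 0.002]
ft_force: [0.1, -0.4, 0.8]
width: 88.0
grasp_force: 0.0
t: 38.98
ee_pos: [487.0, -110.7, -20.1]
orientation: [3.141, -0.015, 0.003]
ft_force: [-1.3, -1.5, 7.7]
width: 66.0
grasp_force: 30.0
t: 39.72
ee_pos: [486.8, -110.6, 100.1]
orientation: [3.141, -0.015, 0.003]
ft_force: [-0.5, -0.4, -1.8]
width: 65.6
grasp_force: 30.0
t: 40.22
ee_pos: [486.3, 12.7, 97.8]
orientation: [-3.141, 0.011, 0.004]
ft_force: [-0.6, 0.0, -0.7]
width: 65.7
grasp_force: 30.0
t: 40.98
ee_pos: [488.4, 131.3, 98.7]
orientation: [3.141, -0.056, -0.001]
ft_force: [1.3, -0.1, -1.0]
width: 65.7
grasp_force: 30.0
[488.41071148 131.26950725  98.70822133] (array([-0.006, -0.002,  0.768]), array([ 0.001,  0.001, -0.001]))
```

```bash

python3 -m inch '[[-0.004,0,0.3,0,0,0,1],[-0.004,0,0.5,0,0,0,1],[-0.004,0,0.65,0,0,0,1],[-0.004,0,0.72,0,0,0,1],[-0.004,0,0.768,0,0,0,1],[-0.004,0,0.768,0,0,0,1],[-0.004,0,0.768,0,0,0,1]]'
python3 -m inch '[[0,0,0,0,0,0,-0.95],[0,0,0,0,0,0,-0.95],[0,0,0,0,0,0,-0.95]]'
python3 -m inch '[[0,0,-0.2,0,0,0,-0.95],[0,0,-0.5,0,0,0,-0.95],[0,0,-0.9,0,0,0,-0.95],[0,0,-0.9,0,0,0,-0.95],[0,0,-0.9,0,0,0,-0.95]]'
python3 -m inch '[[0,0.4,-0.2,0,0,0,-0.95],[0,0.8,-0.5,0,0,0,-0.95],[0,0.8,-0.9,0,0,0,-0.95],[0,0.8,-0.9,0,0,0,-0.95],[0,0.8,-0.9,0,0,0,-0.95]]'
python3 - <<'E'
from h import *
a=ctrl.get_image('top')[:,:,::-1];s=ctrl.get_image('side')[:,:,::-1]
cv2.imwrite('pics/top9.png',a);cv2.imwrite('pics/side9.png',s)
t=cv2.resize(a[125:270,160:420],(520,290)) ; l=cv2.resize(s[130:285,145:405],(520,310))
cv2.imwrite('pics/f.png',cv2.vconcat([t,l]))
E
```

```text
t: 41.9
ee_pos: [488.6, 132.6, -15.6]
orientation: [-3.141, 0.054, -0.002]
ft_force: [-0.1, 0.3, -1.0]
width: 65.5
grasp_force: 30.0
t: 42.28
ee_pos: [488.1, 132.6, -16.0]
orientation: [-3.141, 0.053, -0.001]
ft_force: [0.9, -0.1, -0.0]
width: 85.6
grasp_force: 0.0
t: 42.9
ee_pos: [487.6, 132.5, 118.6]
orientation: [-3.141, 0.054, 0.0]
ft_force: [-0.6, -0.7, -0.1]
width: 85.9
grasp_force: 0.0
t: 43.52
ee_pos: [483.4, 12.6, 252.5]
orientation: [-3.141, 0.054, 0.003]
ft_force: [-0.5, 0.5, -0.9]
width: 85.7
grasp_force: 0.0
```

View pics/f.png

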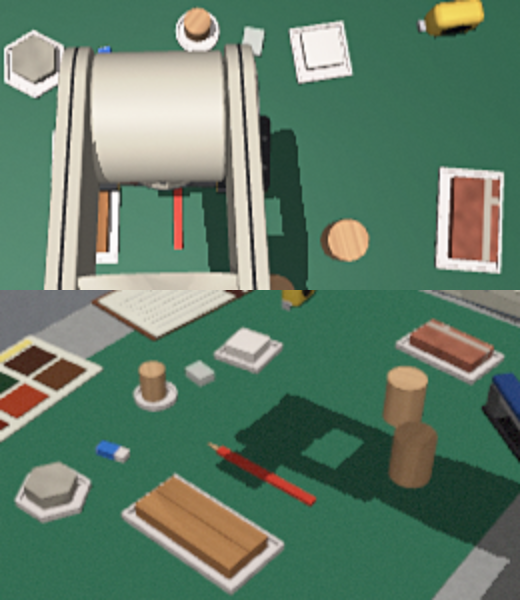

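All five samples are in their trays. The brick, at top-crop (475,218), looks close to one wall, so I'll check that numerically.

```bash
python3 - <<'E'
from h import *
c=cam('top');im=cv2.imread('pics/top9.png');H,S,V=cv2.split(cv2.cvtColor(im,cv2.COLOR_BGR2HSV))
box=np.zeros_like(H);box[200:270,370:425]=1
g=(H>60)&(H<95)&(S>80)
def r(m,z):
    m=(m&(box>0)).astype('uint8')*255;m=cv2.resize(m,None,fx=4,fy=4)//128
    m=cv2.morphologyEx(m,cv2.MORPH_CLOSE,np.ones((41,41)))
    q=max(cv2.findContours(m,0,1)[0],key=cv2.contourArea)[:,0,:];return rect(ray(c,(q+.5)/4-.5,z))
print('tray',r(~g,10),'brick',r(((H<20)|(H>165))&(S>50)&(V>90),24))
E
```

```text
tray (array([ 432.8, -372.5]), array([137. ,  89.8]), -5.6) brick (array([ 433.1, -374. ]), array([109.1,  66.2]), -5.9)
```

```bash
python3 -c "
from workcell import ctrl
print(ctrl.close_job())"
```

```text
the job is handed in; nothing more can be done
None
```

All five samples are in their own trays with the handrail standing on end, and I handed the job in at about 44 s of the 120 s allowed. The first handrail grasp closed above the bar, because the fingertips sit about 30 mm higher than the reported TCP. The bar stayed upright and the second grasp held.

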